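Sort a full vial box from an empty one by feel and dock it

ROBOT

A 7-joint arm with a two-finger parallel gripper is mounted at the origin on a cart in front of the work surface, level with it; the furniture and walls round the work are solid. World frame = base frame: x ahead of the robot, y to its left, z up, the work surface at z = 0. Lengths are in m, angles in rad, forces in N, time in s.
With the tool pointing down it reaches from about 0.425 to 0.875 m from the base axis. Payload 9.9 kg.
Tool frame: the origin (TCP) lies midway between the tips of the shut fingers; the grasp point (between the pads) lies 19 mm behind it; z points along the fingers, x is the direction in which the jaws open and shut, and the axes are right-handed (so a half turn about z gives the same grasp; the last joint's range is limited). The gripper opens to 85 mm and grips with 20 to 120 N. Pads are 22 mm wide; open, the fingers measure 114 mm over their backs; the gripper's body (76 mm by 85 mm) begins 54 mm behind the grasp point. The pads swing forward as they close: fully open they stand 13 mm farther back than shut.
Start: joints at [-1.385, 0.576, 0.025, 1.437, -0.015, 1.129, -0.057], TCP at [0.18, 0.651, 0.231] pointing down, gripper open.
Joint ranges: [-2.76, 2.76], [-0.34, 2.15], [-1.52, 1.57], [0.19, 2.46], [-1.09, 4.23], [0.17, 1.99], [-2.82, 2.82]. Speed limits (rad/s): [2.22, 2.22, 3.01, 3.01, 3.14, 3.14, 3.14].

INTERFACE

Orientations are given as a 3x3 rotation matrix whose columns are the frame's x, y, z axes.
In Python, from plant import env, snapshot, get_calibration gives the robot as it stands.
- The arm moves only by the tool carry_out, never from a script. Its argument "commands" is text: rows parted by semicolons, each of 7 numbers parted by spaces: the shift along the tool's x, y, z in units of 8 cm (1.0 is 8 cm), then the turn, a rotation vector about the tool's x, y, z in units of 30 degrees (1.0 is 30 degrees), then the closure, from -1 (fully open) to 1 (shut). In form: tx ty tz wx wy wz gripper; .... A call has exactly 8 rows; each row shifts and turns the commanded pose from where the row before left it, along the tool's axes as they then stand; what a row does not reach is not made up. A row lasts 1/12 s, in which the tool goes at most 41.7 mm and 7.16 degrees, less where a joint would pass 70% of its speed; a pose out of reach is approached as far as the arm can. A call with a number of a shift or a turn outside -1 to 1 is refused whole. A call with a gripper value outside its range is refused whole. The fingers move at their own pace and stop on an object; "grip_force" is the grip in N (left out, the last holds). Time passes only in rows, so rows that do not move let the fingers close, or fill a call up. It gives the time, the measured TCP pose, the force and the opening at its end, in the units of the state.
- env.sense(): the state, without advancing time (a new reading comes with each control period).
- snapshot(name): name is "scene" or "top"; returns the picture (400x640x3 uint8, red, green, blue); there is no depth.
- get_calibration(name): a dict with "fovy" (degrees; the focal length in pixels is half the picture's height over the tangent of half this angle, whatever the lens; pixels are square), "cx", "cy" (the principal point, pixels), "R" (3x3) and "t" (3): a world point X has camera coordinates R X + t. Camera axes: x right, y down, z forward; pixel columns grow to the right and rows downward; lengths in m; the calibration is good to about 2 mm. A picture is of the moment at which its call begins. get_calibration takes no time and is no camera call.
- env.hand_in(): hands the job in, once; it reports no verdict.
The state is a dict: "t": time; "qpos": joint angles; "joint_velocities": joint speeds; "joint_torque": joint torques, N m; "tcp_pos": TCP position; "orientation": TCP orientation; "force": force on the tool from outside, world axes, zero at the start; "torque": the same for the moment, N m; "grip_width": opening from 0.0 (shut) to 1.0 (fully open).
Only numpy, scipy, OpenCV 4.12 (cv2) and the standard library are available. Lean on these libraries where they do the work, as an engineer would, in place of code of your own. Each camera call takes 0.05 s, during which the arm holds its last target.

TASK

One of the two closed blue boxes standing on the worktop is full of glass vials and the other is empty; find out which by lifting one end of a box a little, with its other end still standing on the worktop, and feeling the weight. Then slide the full box down the sloped dock, lower end into the pocket, until it lies flat against the stop, and set the empty box flat in the steel tray; the order of these two does not matter. Put the boxes down gently, never tip one over, and leave the other things standing where they are.

Things in the scene. Friction and masses are not known exactly. Their poses are not given: they have to be found in the camera images.
- box_a: closed blue box, 110 long (x) x 66 wide (y) x 56 high mm, origin at the centre of its underside; hinge, catch and fittings stand up to 3 mm proud of it. Lid latched, will not open. Its twin looks the same: one is full of vials (0.40-0.52 kg), one empty (0.09-0.14 kg), weight spread evenly. Starts flat on the worktop, length within 0.4 rad of straight ahead; which stands where varies
- box_b: closed blue box, 110 long (x) x 66 wide (y) x 56 high mm, origin at the centre of its underside; hinge, catch and fittings stand up to 3 mm proud of it. Lid latched, will not open. Its twin looks the same: one is full of vials (0.40-0.52 kg), one empty (0.09-0.14 kg), weight spread evenly. Starts flat on the worktop, length within 0.4 rad of straight ahead; which stands where varies
- box_a_end1 (a point): middle of the bottom edge at the -x end of box_a: in its frame (-55, 0, 0) mm, height 0 when the box stands flat on the worktop
- box_a_end2 (a point): middle of the bottom edge at the +x end of box_a: in its frame (55, 0, 0) mm, height 0 when the box stands flat on the worktop
- box_b_end1 (a point): middle of the bottom edge at the -x end of box_b: in its frame (-55, 0, 0) mm, height 0 when the box stands flat on the worktop
- box_b_end2 (a point): middle of the bottom edge at the +x end of box_b: in its frame (55, 0, 0) mm, height 0 when the box stands flat on the worktop
- dock: stand of the sloped dock, aluminium, fixed: base plate 178 x 112 mm. Origin on the worktop under the stand; x points away from the robot (up the slope) within 0.2 rad, z up
- dock_deck: flat aluminium deck on the stand, 104 mm wide, rising away from the robot at 30 degrees. Origin on its surface where the underside centre of a seated box lies, 57.5 mm above the worktop. x up the slope, y across, z square to the deck. Surface z = 0 from x = -67 to +85 mm. Box goes on with its length along x, either end first; above x = -20 mm there are no walls beside it
- dock_pocket (a point): middle of the mouth of the grey pocket at the deck's lower end: (-31, 0, 30) mm in the dock_deck frame. In that frame: stop face at x = -55, side walls x = -63 to -31 with inner faces at y = +-35.5 (71 mm gap), lead-in plates flaring on to x = -20, |y| up to 45; roof (thumb notch in its middle) x = -63 to -23, underside z = 61, top 67. A seated box has 32 mm inside
- steel_tray: shallow steel tray, 198 (x, away from the robot) x 308 (y, to the left) mm, fixed. Origin: centre of its underside on the worktop, z up. Floor 2 mm up, inside 186 x 296 mm, thin rim 24 mm high. A dish (52 mm wide, 10 high) and a cup (58 mm wide, 60 high) are fixed in it at (-55, -108) and (45, -105) mm; the part with y > -60 mm is free
- drop_vial: small amber dropper vial with white cap, 25 mm across, 48 mm high, loose bystander; origin under its centre
- stop_reagent: small bottle with pointed white cap, 33 mm across, 73 mm high, loose bystander; origin under its centre
- cup_lid: round screw lid, 58 mm across, 12 mm high, loose bystander; origin under its centre
- bench_timer: small square timer, 62 x 62 x 16 mm, loose bystander; origin under its centre

How it is judged:
On the way:
1. one end of a box is raised 5 to 35 mm while its other end stays on the worktop (within 4 mm of it, not shifted by 30 mm) (((height (world z) of box_a_end1 between 0.005 and 0.035 m and height (world z) of box_a_end2 below 0.004 m and distance of box_a_end2 from where it was at the start of the episode below 0.03 m) or (height (world z) of box_a_end2 between 0.005 and 0.035 m and height (world z) of box_a_end1 below 0.004 m and distance of box_a_end1 from where it was at the start of the episode below 0.03 m) or (height (world z) of box_b_end1 between 0.005 and 0.035 m and height (world z) of box_b_end2 below 0.004 m and distance of box_b_end2 from where it was at the start of the episode below 0.03 m) or (height (world z) of box_b_end2 between 0.005 and 0.035 m and height (world z) of box_b_end1 below 0.004 m and distance of box_b_end1 from where it was at the start of the episode below 0.03 m))), for 0.2 s.
At the end, for the whole second after the job is handed in: Full box (known by its weight on the dock, over 2.5 N) lengthwise on the dock's deck, within 4 mm of seated along the slope and square to it, 5 mm sideways; empty box upright on the tray's floor inside the rim (tilt under 0.05 rad); both released and at rest (((x of box_a in the frame of dock_deck between -0.004 and 0.004 m and y of box_a in the frame of dock_deck between -0.005 and 0.005 m and z of box_a in the frame of dock_deck between -0.004 and 0.004 m and angle between the x axis of box_a and the x axis of dock_deck, either way round below 0.08 rad and angle between the z axis of box_a and the z axis of dock_deck, either way round below 0.06 rad and angle between box_a's own z axis and vertical below 0.7 rad and contact force between box_a and dock above 2.5 N and angle between box_b's own z axis and vertical below 0.05 rad and x of box_b in the frame of steel_tray between -0.09 and 0.09 m and y of box_b in the frame of steel_tray between -0.145 and 0.145 m and z of box_b in the frame of steel_tray between -0.002 and 0.006 m and contact force between box_b and steel_tray below 2.5 N) or (x of box_b in the frame of dock_deck between -0.004 and 0.004 m and y of box_b in the frame of dock_deck between -0.005 and 0.005 m and z of box_b in the frame of dock_deck between -0.004 and 0.004 m and angle between the x axis of box_b and the x axis of dock_deck, either way round below 0.08 rad and angle between the z axis of box_b and the z axis of dock_deck, either way round below 0.06 rad and angle between box_b's own z axis and vertical below 0.7 rad and contact force between box_b and dock above 2.5 N and angle between box_a's own z axis and vertical below 0.05 rad and x of box_a in the frame of steel_tray between -0.09 and 0.09 m and y of box_a in the frame of steel_tray between -0.145 and 0.145 m and z of box_a in the frame of steel_tray between -0.002 and 0.006 m and contact force between box_a and steel_tray below 2.5 N)) and linear speed of each of box_a, box_b below 0.02 m/s and contact force between each of box_a, box_b and the arm below 0.1 N and contact force between each of box_a, box_b and the fingers below 0.1 N); the robot touches nothing.
It fails at once if a box is tipped more than 50 degrees (angle between any of box_a, box_b's own z axis and vertical above 0.87 rad).
It fails at once if a box is dropped from some centimetres or driven hard onto the dock or the tray (contact force between any of box_a, box_b and dock above 140 N or contact force between any of box_a, box_b and steel_tray above 60 N).
It fails at once if a bystander is moved more than 30 mm or tipped over (distance of any of drop_vial, stop_reagent, cup_lid, bench_timer from where it was at the start of the episode above 0.03 m or angle between any of drop_vial, stop_reagent, cup_lid, bench_timer's own z axis and vertical above 0.5 rad).
It also fails if it takes over 70 s, if anything falls off the work surface, if the arm or the gripper's body presses on something with over 40 N, if the wrist force passes 120 N, or if a joint passes its speed limit or range.

## Working session

There is one attempt and no reset: what is moved stays moved. The work goes in short steps, Python scripts to look and compute and a tool call to move; the robot and the scene stay as the last step left them, time stands still between calls to the robot, and variables do not carry over. Pictures are saved under pics/ and viewed, and the job is handed in when it is done.

Besides the shell and the picture viewer there is one more tool, called after "Call:" by a JSON object that holds its "method" and its "body", one argument or row to a line. carry_out: Moves the arm, as the interface text tells. Shifts and turns lie within -1 to 1; 1 stands for 8 cm of shift or 30 degrees of turn. Its arguments: {"type":"object","properties":{"commands":{"type":"string"},"grip_force":{"type":"number"}},"required":["commands"]}

```bash
ls; mkdir -p pics
python3 - <<'E'
from plant import env,snapshot,get_calibration
import cv2
for n in ("scene","top"):
    im=snapshot(n); cv2.imwrite(f"pics/{n}0.png",im[:,:,::-1]); print(n,get_calibration(n))
print(env.sense())
E
```

```text
pics
scene {'fovy': 51.173706784326384, 'cx': 322.9237769704888, 'cy': 196.98906314424642, 'R': array([[-0.69588186, -0.71785578,  0.0207727 ],
       [-0.3702514 ,  0.33383298, -0.86687337],
       [ 0.61535545, -0.61093258, -0.49809542]]), 't': array([0.37958704, 0.25363598, 0.72479797])}
top {'fovy': 46.3487254735964, 'cx': 315.1550047070195, 'cy': 200.55499774201706, 'R': array([[ 0.03481383, -0.99939204, -0.00188583],
       [-0.97727636, -0.03364852, -0.20928135],
       [ 0.20909066,  0.00912886, -0.97785365]]), 't': array([0.01129117, 0.52427516, 1.29335506])}
{'t': 0.1, 'qpos': array([-1.38480904,  0.57642282,  0.02490096,  1.43785465, -0.01504477,
        1.1290114 , -0.05650631]), 'joint_velocities': array([-0.00033414, -0.00120165, -0.00060001, -0.0014906 , -0.00075162,
        0.00195375,  0.0003593 ]), 'joint_torque': array([ 6.26120789e-03, -7.67315912e+01,  2.25824922e+00, -2.86606693e+01,
        1.59598107e-02,  8.62739078e-03,  1.18851480e-05]), 'tcp_pos': array([0.17980235, 0.6501704 , 0.23053623]), 'orientation': array([[ 2.66563148e-01,  9.63817396e-01, -3.39154550e-04],
       [ 9.63816274e-01, -2.66563356e-01, -1.47239256e-03],
       [-1.50952373e-03,  6.56029204e-05, -9.99998859e-01]]), 'force': array([-0.01872249,  0.48312627, -0.06087605]), 'torque': array([-0.02851178,  0.00308871, -0.0096062 ]), 'grip_width': 0.9980051125141431}
```

View pics/scene0.png

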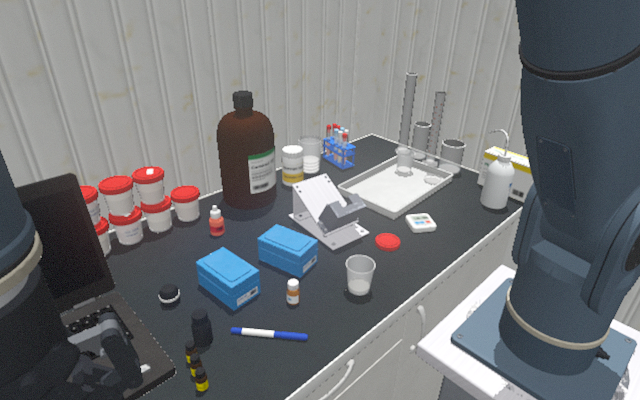

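View pics/top0.png

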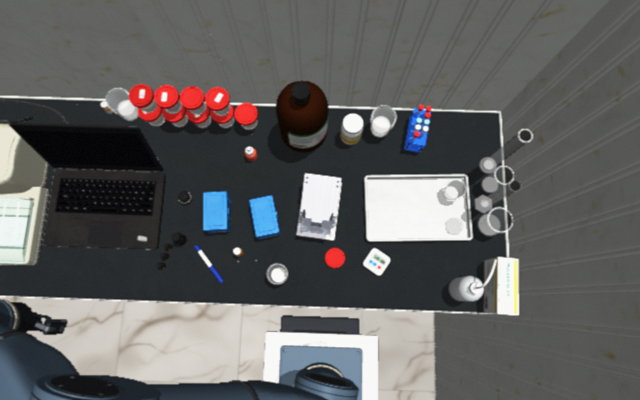

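```bash
cat > h.py <<'E'
import numpy as np,cv2
from plant import env,snapshot,get_calibration
def cam(n):
    c=get_calibration(n); f=200/np.tan(np.radians(c["fovy"]/2)); return c["R"],c["t"],f,c["cx"],c["cy"]
def ray(n,u,v,z):
    R,t,f,cx,cy=cam(n); C=-R.T@t; d=R.T@np.array([(u-cx)/f,(v-cy)/f,1]); return C+d*(z-C[2])/d[2]
def proj(n,X):
    R,t,f,cx,cy=cam(n); p=R@np.asarray(X,float)+t; return np.array([cx+f*p[0]/p[2],cy+f*p[1]/p[2]])
def tri(p,q):
    A=[];b=[]
    for n,(u,v) in (("top",p),("scene",q)):
        R,t,f,cx,cy=cam(n); C=-R.T@t; d=R.T@np.array([(u-cx)/f,(v-cy)/f,1]);d/=np.linalg.norm(d)
        P=np.eye(3)-np.outer(d,d);A.append(P);b.append(P@C)
    X=np.linalg.solve(sum(A),sum(b)); return X,[np.linalg.norm(A[i]@X-b[i])*1000 for i in (0,1)]
E
python3 - <<'E'
from h import *
for n in("top","scene"):
    R,t,*_=cam(n); print(n,-R.T@t)
im=cv2.imread("pics/top0.png"); hsv=cv2.cvtColor(im,cv2.COLOR_BGR2HSV)
m=cv2.inRange(hsv,(95,120,90),(115,255,255))
cs,_=cv2.findContours(m,cv2.RETR_EXTERNAL,cv2.CHAIN_APPROX_NONE)
for c in cs:
    if cv2.contourArea(c)<300: continue
    P=np.array([ray("top",*p[0],0.056)[:2] for p in c],np.float32)*1000
    r=cv2.minAreaRect(P); print(cv2.contourArea(c),c[:,0].min(0),c[:,0].max(0),r)
for z in(0,0.012,.016): print(z,)
cv2.imwrite("pics/t1.png",cv2.resize(im[150:260,180:400],None,fx=3.6,fy=3.6,interpolation=cv2.INTER_CUBIC))
s=cv2.imread("pics/scene0.png")
cv2.imwrite("pics/s1.png",cv2.resize(s[165:310,190:390],None,fx=4,fy=4,interpolation=cv2.INTER_CUBIC))
E
```

```text
top [0.24154017 0.01711853 1.37445427]
scene [-0.08795156  0.63061939  0.57300378]
943.0 [249 195] [279 237] ((474.587158203125, 173.27052307128906), (117.06370544433594, 74.443115234375), 13.300878524780273)
948.5 [203 191] [229 230] ((484.9927062988281, 313.5694885253906), (116.12887573242188, 75.33255004882812), 4.205913066864014)
518.5 [404 108] [427 151] ((749.3541870117188, -268.1366882324219), (62.9663200378418, 136.96633911132812), 80.38031005859375)
0
0.012
0.016
```

View pics/t1.png

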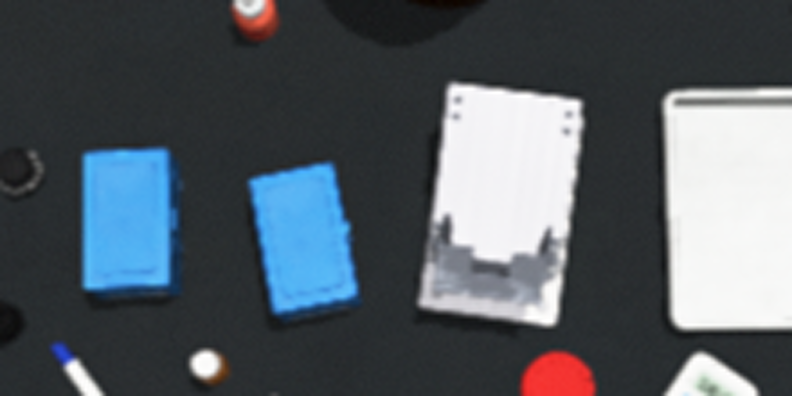

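View pics/s1.png

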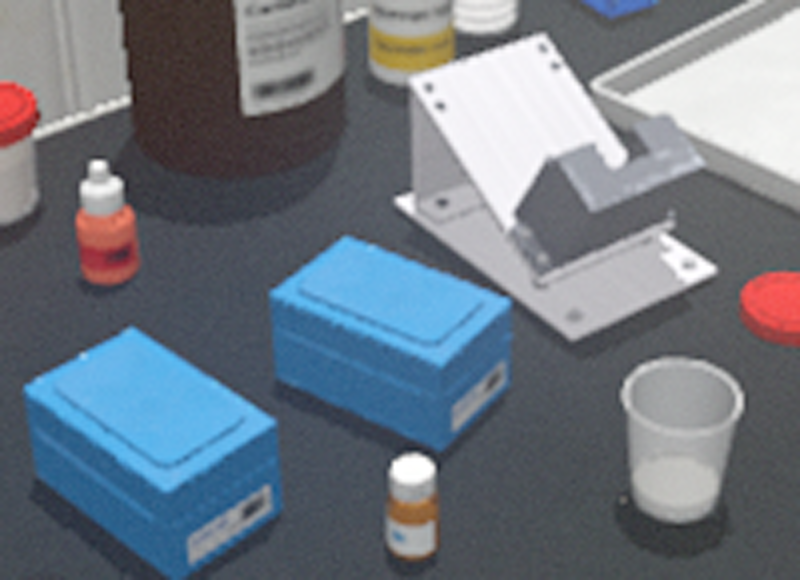

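Run:
```python
from h import *
T=lambda p:((p[0]+.5)/3.6-.5+180,(p[1]+.5)/3.6-.5+150)
S=lambda p:((p[0]+.5)/4-.5+190,(p[1]+.5)/4-.5+165)
D={'L':[((84,150),(25,388)),((168,149),(132,327)),((173,288),(275,420)),((84,290),(167,490))],
'R':[((249,179),(271,291)),((331,164),(347,237)),((357,298),(511,298)),((274,312),(441,365))],
'deck':[((448,83),(410,78)),((583,99),(545,35))],'base':[((418,308),(572,340)),((556,326),(716,269))]}
for k,v in D.items():
    print(k)
    Z=dict(L=.056,R=.056,deck=.100,base=.003)[k]
    for a,b in v:
        X,r=tri(T(a),S(b)); print(np.round(X*1000,1),np.round(r,1), "top@z",np.round(ray("top",*T(a),Z)[:2]*1000,1),"sc@z",np.round(ray("scene",*S(b),Z)[:2]*1000,1))
im=cv2.imread("pics/top0.png");hsv=cv2.cvtColor(im,cv2.COLOR_BGR2HSV)
for nm,m,z in(("red",cv2.inRange(hsv,(0,150,120),(6,255,255))|cv2.inRange(hsv,(172,150,120),(180,255,255)),.012),):
    cs,_=cv2.findContours(m,0,2)
    for c in cs:
        if cv2.contourArea(c)>60:
            (u,v),r=cv2.minEnclosingCircle(c); print(nm,u,v,r,np.round(ray("top",u,v,z)*1000))
print("vial",ray("top",*T((208,365)),.048),"reagent",ray("top",*T((250,3)),.07),"timer",ray("top",376,262,.016))
print("tray", [np.round(ray("top",*p,.024)[:2]*1000) for p in((365,176),(467,174),(472,241),(366,241))])
print("cup on table",ray("top",277,273,.0), ray("top",277,273,.06))
```

```text
L
[539.  354.6  54.2] [1.6 1.6] top@z [539.7 355.5] sc@z [535.3 354.6]
[543.6 288.7  54.7] [0.7 0.7] top@z [542.8 287.9] sc@z [542.7 289.9]
[432.5 277.9  54.9] [3. 3.] top@z [430.2 275.5] sc@z [434.2 280.2]
[426.  345.5  57.6] [0.1 0.1] top@z [426.2 345.8] sc@z [427.7 344.6]
R
[519.6 220.4  57.4] [0.7 0.7] top@z [520.4 221.1] sc@z [520.6 218.9]
[535.2 156.1  54.9] [0. 0.] top@z [535. 156.] sc@z [534.  157.1]
[428.  130.2  57.2] [1.2 1.2] top@z [427.3 129.5] sc@z [430.3 129.6]
[413.6 194.2  55.4] [0.5 0.5] top@z [413.9 194.4] sc@z [412.5 194.5]
deck
[592.5  62.1  99.4] [1.4 1.4] top@z [593.4  63.1] sc@z [590.2  62.2]
[584.4 -44.   95.7] [1.1 1.1] top@z [584.1 -43.1] sc@z [577.3 -38.3]
base
[428.   83.6   6.2] [0.2 0.2] top@z [428.2  83.6] sc@z [431.   80.6]
[417.7 -29.3   6.6] [1.1 1.1] top@z [417.3 -30. ] sc@z [421.9 -33. ]
red 334.5 257.5 10.12432861328125 [366. -32.  12.]
red 193.0 105.0 64.93852996826172 [824. 421.  12.]
vial [0.37114632 0.24494343 0.048     ] reagent [0.6634416  0.22752766 0.07      ] timer [ 0.35649666 -0.1523428   0.016     ]
tray [array([ 610., -117.]), array([ 627., -421.]), array([ 426., -429.]), array([ 415., -122.])]
cup on table [0.3159851  0.13349026 0.        ] [0.3127353 0.1284102 0.06     ]
```

Call:
{"method": "carry_out", "body": {
  "commands": "-0.289 0.334 0 0 0 0 -1; -0.289 0.334 0 0 0 0 -1; -0.289 0.334 0 0 0 0 -1; -0.289 0.334 0 0 0 0 -1; -0.289 0.334 0 0 0 0 -1; -0.289 0.334 0 0 0 0 -1; -0.289 0.334 0 0 0 0 -1; -0.289 0.334 0 0 0 0 -1",
  "grip_force": 40
}}

```text
t: 0.77
tcp_pos: [0.3372, 0.4136, 0.2311]
orientation: [[0.266, 0.964, -0.0], [0.964, -0.266, -0.0], [-0.0, -0.0, -1.0]]
force: [1.0, 0.8, 0.2]
grip_width: 0.999
```

```bash
cat >> h.py <<'E'
from scipy.spatial.transform import Rotation as Ro
def Rt(yaw,pitch=0):
    x=np.array([-np.sin(yaw),np.cos(yaw),0]);f=np.array([np.cos(yaw),np.sin(yaw),0]);u=np.array([0,0,1.])
    y=np.cos(pitch)*f+np.sin(pitch)*u; return np.stack([x,y,np.cross(x,y)],1)
def go(pos,yaw,pitch=0):
    s=env.sense();R=s["orientation"];d=R.T@(np.asarray(pos)-s["tcp_pos"])
    w=Ro.from_matrix(R.T@Rt(yaw,pitch)).as_rotvec()
    print("t %.2f"%s["t"],"tcp",np.round(s["tcp_pos"]*1000,1),"F",np.round(s["force"],2),"T",np.round(s["torque"],2),"gw %.3f"%s["grip_width"])
    print("shift units",np.round(d/.08,3),"turn units",np.round(np.degrees(w)/30,3)); print("shift after turn",np.round(Rt(yaw,pitch).T@(np.asarray(pos)-s["tcp_pos"])/.08,3))
    print("q",np.round(s["qpos"],2))
E
python3 -c "
from h import *
go([.4935,.180,.11],.24)"
```

```text
t 0.77 tcp [337.2 413.6 231.1] F [0.97 0.78 0.2 ] T [ 0.03 -0.1   0.03] gw 0.999
shift units [-2.294  2.662  1.515] turn units [-0.     0.001 -0.974]
shift after turn [-3.301  1.204  1.514]
q [-1.01  0.37  0.05  1.81 -0.02  0.96  0.35]
```

Call:
{"method": "carry_out", "body": {
  "commands": "-0.287 0.333 0 0 0 0 -1; -0.287 0.333 0 0 0 0 -1; -0.287 0.333 0 0 0 0 -1; -0.287 0.333 0 0 0 0 -1; -0.287 0.333 0 0 0 0 -1; -0.287 0.333 0 0 0 0 -1; -0.287 0.333 0 0 0 0 -1; -0.287 0.333 0 0 0 0 -1"
}}

```text
t: 1.43
tcp_pos: [0.4936, 0.1799, 0.2312]
orientation: [[0.266, 0.964, -0.0], [0.964, -0.266, -0.0], [-0.0, -0.0, -1.0]]
force: [1.7, -0.2, -0.5]
grip_width: 1.004
```

Call:
{"method": "carry_out", "body": {
  "commands": "0 0 0.25 0 0 -0.195 -1; 0 0 0.25 0 0 -0.195 -1; 0 0 0.25 0 0 -0.195 -1; 0 0 0.25 0 0 -0.195 -1; 0 0 0.25 0 0 -0.195 -1; 0 0 0.25 0 0 0 -1; 0 0 0 0 0 0 -1; 0 0 0 0 0 0 -1"
}}

```text
t: 2.1
tcp_pos: [0.4924, 0.1811, 0.1107]
orientation: [[-0.237, 0.971, -0.002], [0.971, 0.237, -0.001], [-0.0, -0.003, -1.0]]
force: [0.4, 0.6, 1.1]
grip_width: 1.001
```

```bash
python3 -c "
from h import *
go([.4935,.180,.008],.24)
for n in('top','scene'):
    im=snapshot(n)[:,:,::-1]; cv2.imwrite('pics/%s1.png'%n,cv2.resize(im[150:350,180:440] if n=='scene' else im[140:300,180:440],None,fx=3,fy=3,interpolation=2))"
```

```text
t 2.10 tcp [492.4 181.1 110.7] F [0.36 0.63 1.14] T [ 0.    0.03 -0.04] gw 1.001
shift units [-0.016  0.013  1.284] turn units [-0.005  0.001 -0.001]
shift after turn [-0.017  0.01   1.284]
q [-0.43  0.5  -0.02  1.98  0.02  0.66  1.35]
```

View pics/scene1.png

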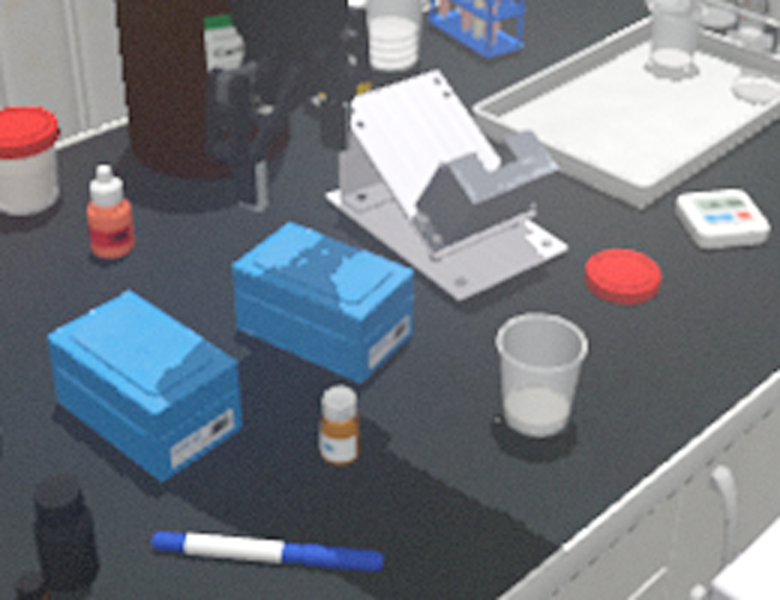

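The picture shows the open fingers straddling above the middle box (image about (235-345,170) in the crop), clear of everything. Descend and grip.

Call:
{"method": "carry_out", "body": {
  "commands": "-0.016 0.012 0.2 0 0 0 -1; 0 0 0.2 0 0 0 -1; 0 0 0.2 0 0 0 -1; 0 0 0.2 0 0 0 -1; 0 0 0.18 0 0 0 -1; 0 0 0.15 0 0 0 -1; 0 0 0.1 0 0 0 -1; 0 0 0.03 0 0 0 -1"
}}

```text
t: 2.87
tcp_pos: [0.4946, 0.1807, 0.0104]
orientation: [[-0.238, 0.971, 0.0], [0.971, 0.238, -0.0], [-0.0, 0.0, -1.0]]
force: [-0.2, -0.7, 0.2]
grip_width: 0.999
```

Call:
{"method": "carry_out", "body": {
  "commands": "0 0 0 0 0 0 -1; 0 0 0 0 0 0 1; 0 0 0 0 0 0 1; 0 0 0 0 0 0 1; 0 0 0 0 0 0 1; 0 0 0 0 0 0 1; 0 0 0 0 0 0 1; 0 0 0 0 0 0 1"
}}

```text
t: 3.53
tcp_pos: [0.4949, 0.1808, 0.0116]
orientation: [[-0.238, 0.971, 0.002], [0.971, 0.238, 0.001], [0.0, 0.002, -1.0]]
force: [-1.6, 0.3, 6.1]
grip_width: 0.769
```

```bash
python3 -c "
from h import *
go([.4935,.180,.008],.24)"
```

```text
t 3.53 tcp [494.9 180.8  11.6] F [-1.55  0.32  6.14] T [ 0.07  0.29 -0.08] gw 0.769
shift units [-0.006 -0.02   0.045] turn units [ 0.003 -0.001  0.001]
shift after turn [-0.006 -0.02   0.045]
q [-0.43  0.66 -0.02  2.05  0.03  0.43  1.35]
```

Call:
{"method": "carry_out", "body": {
  "commands": "0 -0.004 -0.027 -0.052 0 0 1; 0 -0.004 -0.027 -0.052 0 0 1; 0 -0.004 -0.027 -0.052 0 0 1; 0 -0.004 -0.027 -0.052 0 0 1; 0 -0.004 -0.027 -0.052 0 0 1; 0 0 0 0 0 0 1; 0 0 0 0 0 0 1; 0 0 0 0 0 0 1"
}}

```text
t: 4.2
tcp_pos: [0.4918, 0.1799, 0.0213]
orientation: [[-0.238, 0.962, 0.13], [0.971, 0.236, 0.032], [-0.0, 0.134, -0.991]]
force: [-2.8, -0.0, 2.7]
grip_width: 0.768
```

```bash
python3 -c "
from h import *
go([.4935,.180,.008],.24)
im=snapshot('scene')[:,:,::-1]; cv2.imwrite('pics/scene2.png',cv2.resize(im[200:310,190:340],None,fx=5,fy=5,interpolation=2)); go([.4935,.180,.008],.24)"
```

```text
t 4.20 tcp [491.8 179.9  21.3] F [-2.78 -0.    2.68] T [-0.05  1.05 -0.05] gw 0.768
shift units [-0.004 -0.002  0.167] turn units [0.257 0.    0.002]
shift after turn [-0.004  0.02   0.166]
q [-0.48  0.62  0.03  2.18  0.05  0.22  1.31]
t 4.25 tcp [491.9 179.9  21.2] F [-3.03  0.65  3.64] T [-0.1   1.22 -0.02] gw 0.769
shift units [-0.004 -0.003  0.166] turn units [0.257 0.    0.001]
shift after turn [-0.004  0.02   0.165]
q [-0.48  0.62  0.03  2.18  0.05  0.22  1.31]
```

View pics/scene2.png

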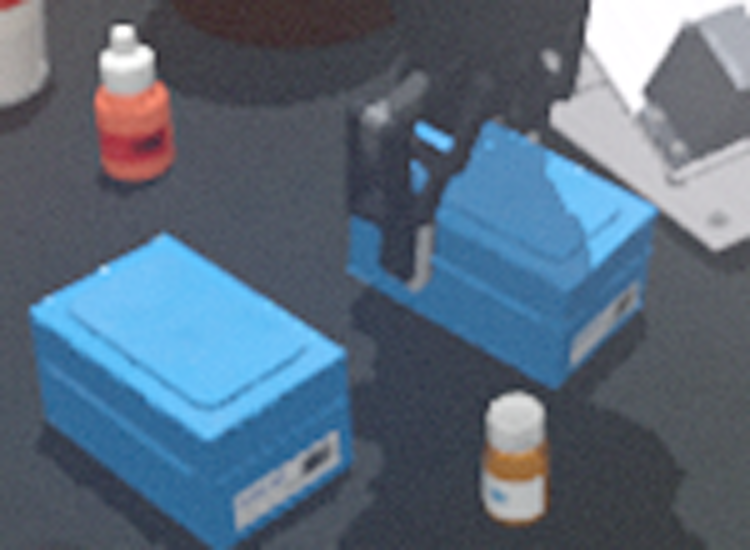

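Far end is up about 14 mm, with the near bottom edge (crop (555,385)) still on the worktop. Now level it and lift clear to feel the whole weight.

Call:
{"method": "carry_out", "body": {
  "commands": "0 0 -0.12 0 0 0 1; 0 0 -0.12 0.05 0 0 1; 0 0 -0.12 0.05 0 0 1; 0 0 -0.12 0.05 0 0 1; 0 0 -0.12 0.05 0 0 1; 0 0 -0.08 0.057 0 0 1; 0 0 0 0 0 0 1; 0 0 0 0 0 0 1"
}}

```text
t: 4.92
tcp_pos: [0.488, 0.1787, 0.0757]
orientation: [[-0.238, 0.971, 0.003], [0.971, 0.238, 0.001], [0.0, 0.004, -1.0]]
force: [0.1, 0.4, -4.6]
grip_width: 0.769
```

Call:
{"method": "carry_out", "body": {
  "commands": "0 0 0 0 0 0 1; 0 0 0 0 0 0 1; 0 0 0 0 0 0 1; 0 0 0 0 0 0 1; 0 0 0 0 0 0 1; 0 0 0 0 0 0 1; 0 0 0 0 0 0 1; 0 0 0 0 0 0 1"
}}

```text
t: 5.58
tcp_pos: [0.4871, 0.1787, 0.0753]
orientation: [[-0.238, 0.971, 0.002], [0.971, 0.238, 0.0], [-0.0, 0.002, -1.0]]
force: [0.4, -0.1, -4.0]
grip_width: 0.765
```

```bash
python3 -c "
from h import *
go([.4935,.180,.008],.24)
for n in('top','scene'):
    im=snapshot(n)[:,:,::-1]; cv2.imwrite('pics/%s3.png'%n,cv2.resize(im[165:310,190:390],None,fx=4,fy=4,interpolation=2)); go([.4935,.180,.008],.24)"
```

```text
t 5.58 tcp [487.1 178.7  75.3] F [ 0.39 -0.13 -3.96] T [ 0.02 -0.11  0.01] gw 0.765
shift units [-0.004  0.08   0.841] turn units [0.003 0.    0.001]
shift after turn [-0.004  0.081  0.841]
q [-0.43  0.55 -0.02  2.03  0.02  0.56  1.35]
t 5.63 tcp [487.1 178.7  75.3] F [ 0.24  0.7  -3.99] T [-0.07 -0.1  -0.01] gw 0.766
shift units [-0.003  0.08   0.841] turn units [0.003 0.    0.001]
shift after turn [-0.003  0.081  0.841]
q [-0.43  0.55 -0.02  2.03  0.02  0.56  1.35]
t 5.68 tcp [487.1 178.7  75.3] F [-0.95  0.29 -4.61] T [ 0.   -0.11  0.04] gw 0.766
shift units [-0.003  0.08   0.841] turn units [0.003 0.    0.001]
shift after turn [-0.003  0.081  0.841]
q [-0.43  0.55 -0.02  2.03  0.02  0.56  1.35]
```

View pics/scene3.png

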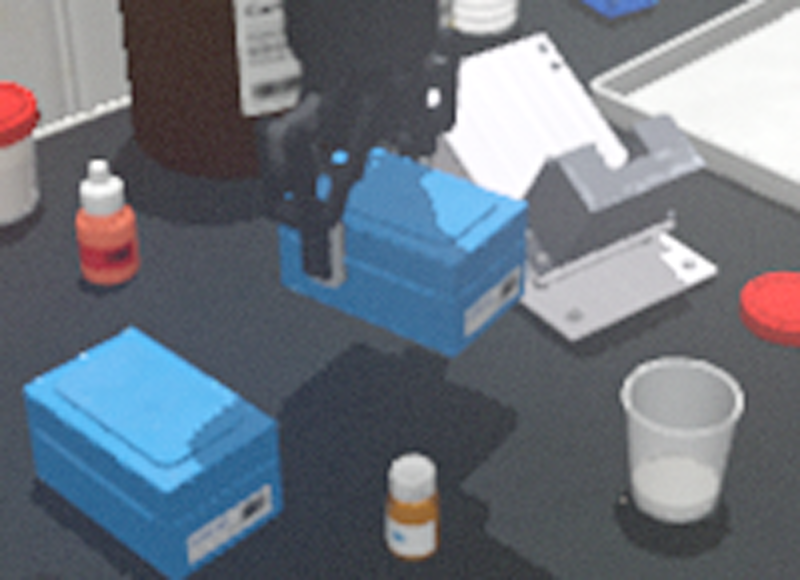

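About -4.2 N hanging: this is the full box. I'll set it down and regrip with the tool pitched 25° inward, because J6 would hit its limit at the dock's 30°.

Call:
{"method": "carry_out", "body": {
  "commands": "0 0 0.16 0 0 0 1; 0 0 0.16 0 0 0 1; 0 0 0.16 0 0 0 1; 0 0 0.14 0 0 0 1; 0 0 0.08 0 0 0 1; 0 0 0.05 0 0 0 1; 0 0 0.03 0 0 0 1; 0 0 0.015 0 0 0 1"
}}

```text
t: 6.35
tcp_pos: [0.4874, 0.1788, 0.0117]
orientation: [[-0.238, 0.971, 0.002], [0.971, 0.238, 0.0], [-0.0, 0.002, -1.0]]
force: [-0.2, -0.7, -4.3]
grip_width: 0.763
```

Call:
{"method": "carry_out", "body": {
  "commands": "0 0 0 0 0 0 1; 0 0 0 0 0 0 1; 0 0 0 0 0 0 -1; 0 0 0 0 0 0 -1; 0 0 0 0 0 0 -1; 0 0 0 0 0 0 -1; 0 0 0 0 0 0 -1; 0 0 0 0 0 0 -1"
}}

```text
t: 7.02
tcp_pos: [0.4873, 0.1788, 0.0118]
orientation: [[-0.238, 0.971, 0.002], [0.971, 0.238, 0.0], [0.0, 0.002, -1.0]]
force: [0.4, -1.2, -0.1]
grip_width: 0.999
```

```bash
python3 -c "
from h import *
go([.4935-.015,.180-.003,.010],.24,-np.radians(25))"
```

```text
t 7.02 tcp [487.3 178.8  11.8] F [ 0.39 -1.21 -0.09] T [-0.02  0.07  0.03] gw 0.999
shift units [ 0.005 -0.112  0.022] turn units [0.837 0.    0.001]
shift after turn [ 0.005 -0.092  0.068]
q [-0.43  0.66 -0.02  2.07  0.03  0.41  1.34]
```

Call:
{"method": "carry_out", "body": {
  "commands": "0 -0.03 0 0.168 0 0 -1; 0 -0.03 0 0.168 0 0 -1; 0 -0.03 0 0.168 0 0 -1; 0 -0.02 0 0.168 0 0 -1; 0 0 0 0.166 0 0 -1; 0 0 0 0 0 0 -1; 0 0 0 0 0 0 -1; 0 0 0 0 0 0 -1"
}}

```text
t: 7.68
tcp_pos: [0.4783, 0.1765, 0.0125]
orientation: [[-0.238, 0.88, -0.41], [0.971, 0.216, -0.101], [-0.0, -0.422, -0.906]]
force: [-1.3, -0.3, 0.5]
grip_width: 0.997
```

```bash
python3 -c "
from h import *
go([.4778,.1766,.012],.24,-np.radians(25))
im=snapshot('scene')[:,:,::-1]; cv2.imwrite('pics/scene4.png',cv2.resize(im[165:310,190:390],None,fx=4,fy=4,interpolation=2))"
```

```text
t 7.68 tcp [478.3 176.5  12.5] F [-1.34 -0.25  0.49] T [ 0.09 -0.44  0.03] gw 0.997
shift units [ 0.002 -0.002  0.008] turn units [0.001 0.001 0.001]
shift after turn [ 0.002 -0.002  0.008]
q [-0.36  0.83 -0.07  1.69 -0.03  1.04  1.41]
```

View pics/scene4.png

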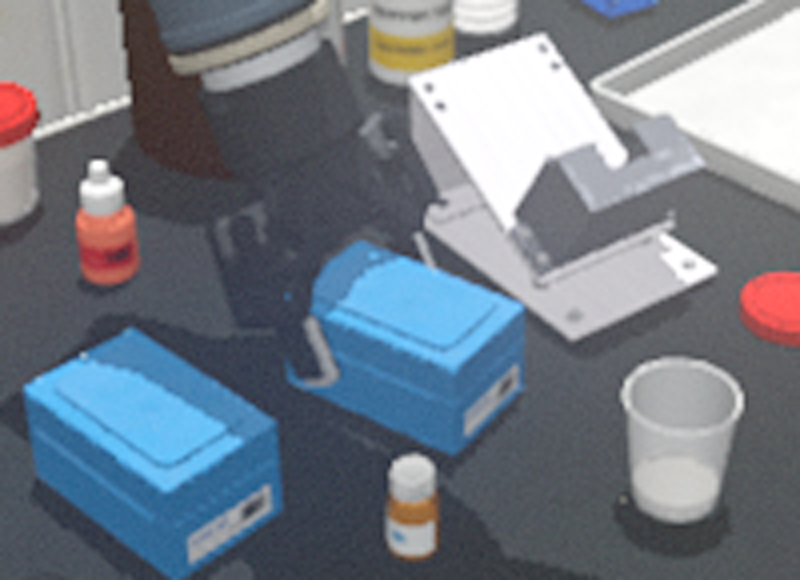

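Call:
{"method": "carry_out", "body": {
  "commands": "0 0 0 0 0 0 1; 0 0 0 0 0 0 1; 0 0 0 0 0 0 1; 0 0 0 0 0 0 1; 0 0 0 0 0 0 1; 0 0 0 0 0 0 1; 0 0 0 0 0 0 1; 0 0 0 0 0 0 1",
  "grip_force": 60
}}

```text
t: 8.4
tcp_pos: [0.4786, 0.1766, 0.0136]
orientation: [[-0.239, 0.88, -0.411], [0.971, 0.216, -0.101], [-0.0, -0.423, -0.906]]
force: [-1.6, -0.2, 6.4]
grip_width: 0.765
```

Run:
```python
from h import *
go([.4778,.1766,.16],.24,-np.radians(25))
# dock refine: masks of white deck in top
im=cv2.imread("pics/top0.png")
cv2.imwrite("pics/t2.png",cv2.resize(im[165:250,285:355],None,fx=7,fy=7,interpolation=cv2.INTER_CUBIC))
s=cv2.imread("pics/scene0.png")
cv2.imwrite("pics/s2.png",cv2.resize(s[165:255,280:380],None,fx=7,fy=7,interpolation=cv2.INTER_CUBIC))
```

```text
t 8.40 tcp [478.6 176.6  13.6] F [-1.61 -0.18  6.36] T [-0.19  0.2   0.05] gw 0.765
shift units [ 0.002 -0.783 -1.654] turn units [-0.001  0.001  0.002]
shift after turn [ 0.002 -0.783 -1.654]
q [-0.36  0.83 -0.07  1.69 -0.03  1.05  1.42]
```

View pics/t2.png

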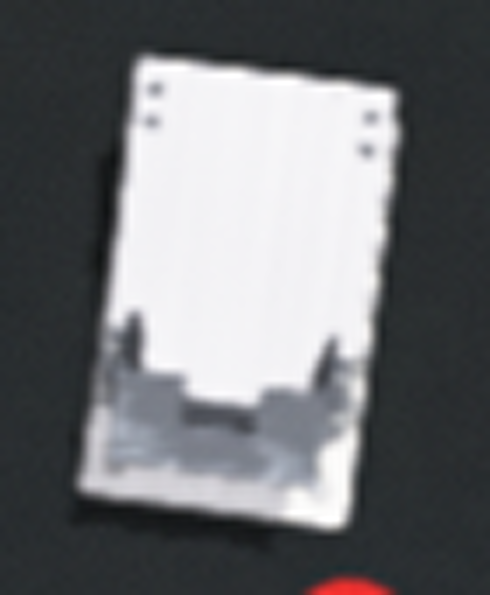

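View pics/s2.png

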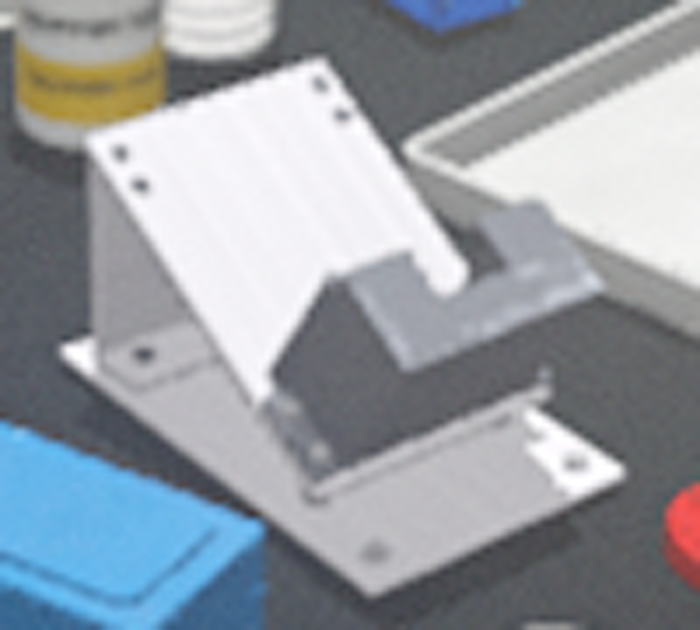

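Run:
```python
from h import *
T=lambda p:((p[0]+.5)/7-.5+285,(p[1]+.5)/7-.5+165)
S=lambda p:((p[0]+.5)/7-.5+280,(p[1]+.5)/7-.5+165)
for k,a,b in [("FL",(137,57),(88,145)),("FR",(398,92),(325,62)),("roofL",(118,372),(352,275)),("roofR",(337,400),(543,203)),("notL",(186,375),(410,252)),("notR",(260,388),(485,222)),("BL",(80,488),(372,592)),("BR",(348,528),(622,470)),
 ("h1",(155,90),(120,153)),("h2",(372,118),(320,84)),("h3",(152,122),(140,186)),("h4",(367,150),(342,116))]:
    X,r=tri(T(a),S(b)); print(k,np.round(X*1000,1),np.round(r,1))
print(np.round(ray("scene",*S((62,350)),.004)*1000,1))
```

```text
FL [593.2  61.9  96. ] [1.7 1.7]
FR [582.8 -43.3  96.3] [0.7 0.7]
roofL [462.5  64.2 102.7] [1.5 1.5]
roofR [456.3 -21.5  98.5] [0.1 0.1]
notL [462.7  37.5 100.5] [1.4 1.4]
notR [457.9   8.  102.3] [1.7 1.7]
BL [430.   82.4   6. ] [0.6 0.6]
BR [418.5 -29.8   6.4] [1.3 1.3]
h1 [581.3  55.4  94.8] [0.1 0.1]
h2 [572.9 -32.5  94.5] [0.3 0.3]
h3 [570.   56.3  86.9] [0.1 0.1]
h4 [561.1 -31.5  86.7] [0.2 0.2]
[609.4  60.2   4. ]
```

Call:
{"method": "carry_out", "body": {
  "commands": "0 -0.05 -0.1 0 0 0 1; 0 -0.11 -0.22 0 0 0 1; 0 -0.11 -0.22 0 0 0 1; 0 -0.11 -0.24 0 0 0 1; 0 -0.12 -0.25 0 0 0 1; 0 -0.12 -0.25 0 0 0 1; 0 -0.11 -0.22 0 0 0 1; 0 -0.05 -0.11 0 0 0 1"
}}

```text
t: 9.07
tcp_pos: [0.4774, 0.1764, 0.1583]
orientation: [[-0.238, 0.881, -0.408], [0.971, 0.216, -0.1], [0.0, -0.42, -0.907]]
force: [1.6, 0.1, -4.5]
grip_width: 0.765
```

```bash
python3 -c "
from h import *
go([.5523,.0137,.17],-.098,np.radians(5))"
```

```text
t 9.07 tcp [477.4 176.4 158.3] F [ 1.55  0.09 -4.47] T [ 0.23 -0.98 -0.09] gw 0.765
shift units [-2.199  0.324 -0.312] turn units [-0.986  0.112  0.645]
shift after turn [-1.933  1.14  -0.047]
q [-0.36  0.65 -0.06  1.61 -0.04  1.31  1.41]
```

Call:
{"method": "carry_out", "body": {
  "commands": "-0.2 0.03 -0.03 0 0 0 1; -0.28 0.04 -0.04 0 0 0 1; -0.31 0.05 -0.05 0 0 0 1; -0.31 0.05 -0.05 0 0 0 1; -0.31 0.05 -0.05 0 0 0 1; -0.31 0.04 -0.04 0 0 0 1; -0.28 0.04 -0.03 0 0 0 1; -0.2 0.02 -0.02 0 0 0 1"
}}

```text
t: 9.73
tcp_pos: [0.552, 0.0104, 0.1668]
orientation: [[-0.237, 0.88, -0.412], [0.972, 0.214, -0.101], [-0.001, -0.424, -0.906]]
force: [0.4, -0.8, -4.5]
grip_width: 0.764
```

Call:
{"method": "carry_out", "body": {
  "commands": "0 0 0 -0.09 0.01 0.06 1; 0 0 0 -0.14 0.016 0.092 1; 0 0 0 -0.15 0.017 0.1 1; 0 0 0 -0.15 0.017 0.1 1; 0 0 0 -0.15 0.017 0.1 1; 0 0 0 -0.15 0.017 0.1 1; 0 0 0 -0.156 0.018 0.093 1; 0 0 0 0 0 0 1"
}}

```text
t: 10.4
tcp_pos: [0.5478, 0.0129, 0.1672]
orientation: [[0.101, 0.991, 0.084], [0.995, -0.1, -0.011], [-0.002, 0.085, -0.996]]
force: [-2.8, 0.4, -5.3]
grip_width: 0.767
```

```bash
python3 -c "
from h import *
go([.5523,.0137,.1125],-.098,np.radians(5))
for n in('top','scene'):
    im=snapshot(n)[:,:,::-1]; cv2.imwrite('pics/%s5.png'%n,cv2.resize(im[130:255,270:400],None,fx=4.8,fy=4.8,interpolation=2))
"
```

```text
t 10.40 tcp [547.8  12.9 167.2] F [-2.84  0.41 -5.33] T [-0.04  0.35 -0.04] gw 0.767
shift units [ 0.017 -0.003  0.685] turn units [-0.004  0.005 -0.005]
shift after turn [ 0.015 -0.005  0.685]
q [-0.17  0.42  0.06  1.94 -0.01  0.7   1.36]
```

View pics/scene5.png

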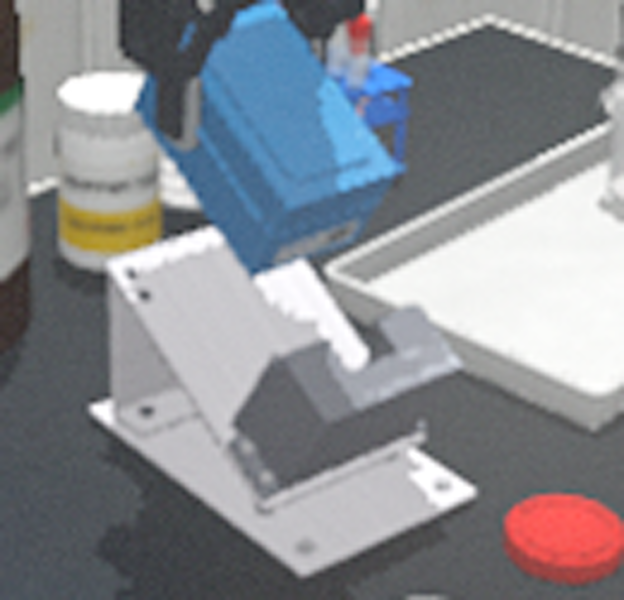

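View pics/top5.png

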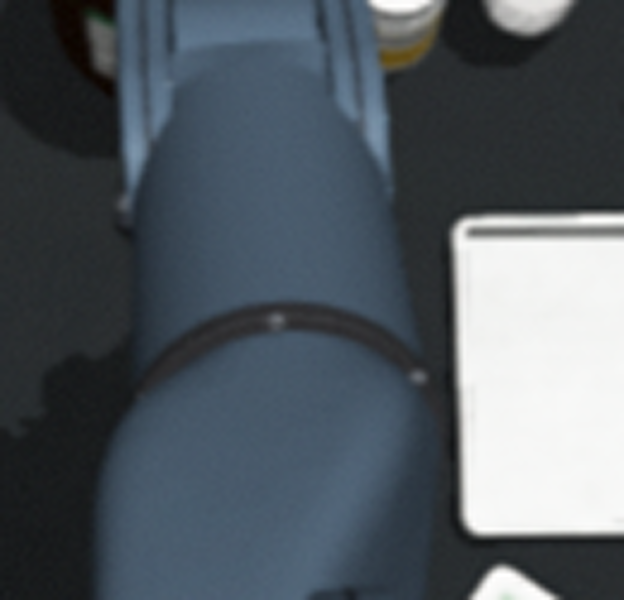

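```bash
cat >> h.py <<'E'
O=np.array([.5145,.0174,.0575])
def deckR(yaw=-.098):
    f=np.array([np.cos(yaw),np.sin(yaw),0]);u=np.array([0,0,1.]);c,s=np.cos(np.pi/6),.5
    ex=c*f+s*u;n=-s*f+c*u;return np.stack([ex,np.cross(n,ex),n],1)
def boxpose(off,rel=np.radians(25)):
    s=env.sense();R=s["orientation"]
    B0=np.stack([R[:,1],R[:,0],-R[:,2]],1)  # box-like frame aligned with tool
    c,sn=np.cos(rel),np.sin(rel)
    B=B0@np.array([[c,0,-sn],[0,1,0],[sn,0,c]])
    return B,s["tcp_pos"]-B@np.array(off)
E
python3 - <<'E'
from h import *
B,p=boxpose([.0124,0,.0136]); print(np.round(B,3),p)
D=deckR(); print("deck coords of box",np.round(D.T@(p-O)*1000,1), "rot",np.round(np.degrees(Ro.from_matrix(D.T@B).as_rotvec()),2))
for c,o in (((-55,33,0),(255,272)),((-55,33,56),(272,220)),((-55,-33,56),(403,168))):
    u=proj("scene",p+B@np.array(c)/1000); print((u-[270,130]+.5)*4.8-.5,o)
E
```

```text
[[ 0.865  0.096 -0.493]
 [-0.082  0.995  0.05 ]
 [ 0.495 -0.003  0.869]] [0.54641625 0.01388762 0.14957537]
deck coords of box [73.8 -0.4 63.7] rot [-0.1   0.3   0.18]
[247.41168146 278.54929645] (255, 272)
[287.6134689 207.2235143] (272, 220)
[397.00034098 169.33154591] (403, 168)
```

```bash
python3 -c "
from h import *
go([.5578,.0131,.1029],-.098,np.radians(5))
"
```

```text
t 10.50 tcp [550.4  13.6 167.5] F [ 0.52 -0.37 -3.83] T [ 0.03  0.06 -0.  ] gw 0.767
shift units [0.006 0.026 0.813] turn units [-0.01   0.006  0.004]
shift after turn [0.003 0.021 0.813]
q [-0.16  0.42  0.06  1.93 -0.01  0.71  1.37]
```

Call:
{"method": "carry_out", "body": {
  "commands": "0.005 0.02 0.1 -0.01 0 0 1; 0 0 0.15 0 0 0 1; 0 0 0.15 0 0 0 1; 0 0 0.15 0 0 0 1; 0 0 0.12 0 0 0 1; 0 0 0.08 0 0 0 1; 0 0 0.04 0 0 0 1; 0 0 0.02 0 0 0 1"
}}

```text
t: 11.17
tcp_pos: [0.559, 0.0128, 0.1023]
orientation: [[0.098, 0.991, 0.088], [0.995, -0.097, -0.012], [-0.003, 0.089, -0.996]]
force: [0.5, 0.2, -4.3]
grip_width: 0.769
```

```bash
cat > st.py <<'E'
from h import *
import sys
off=[float(sys.argv[1]) if len(sys.argv)>1 else .0124,0,.0136]
B,p=boxpose(off);D=deckR();go(O+D@np.array([0.0124,0,.0136]),-.098,np.radians(5))
print("deck coords of box",np.round(D.T@(p-O)*1000,1), "rot deg",np.round(np.degrees(Ro.from_matrix(D.T@B).as_rotvec()),2),"F in deck",np.round(D.T@env.sense()["force"],1))
im=snapshot('scene')[:,:,::-1]; cv2.imwrite('pics/d%.2f.png'%env.sense()["t"],cv2.resize(im[130:255,270:400],None,fx=4.8,fy=4.8,interpolation=2)); print(env.sense()["t"])
E
python3 st.py
```

```text
t 11.17 tcp [559.   12.8 102.3] F [ 0.52  0.18 -4.34] T [ 0.02  0.06 -0.01] gw 0.769
shift units [ 0.004 -0.538  0.288] turn units [0.003 0.006 0.001]
shift after turn [ 0.003 -0.538  0.289]
q [-0.16  0.52  0.05  1.98 -0.01  0.55  1.37]
deck coords of box [48.8 -0.3  2.8] rot deg [-0.14 -0.09  0.09] F in deck [-1.7  0.2 -4. ]
11.2167
```

Call:
{"method": "carry_out", "body": {
  "commands": "0 0.0033 0.007 0 0 0 1; 0 0.0033 0.007 0 0 0 1; 0 0.0033 0.007 0 0 0 1; 0 0.0033 0.007 0 0 0 1; 0 0.0033 0.007 0 0 0 1; 0 0 0 0 0 0 1; 0 0 0 0 0 0 1; 0 0 0 0 0 0 1"
}}

```text
t: 11.88
tcp_pos: [0.5605, 0.0127, 0.1012]
orientation: [[0.098, 0.991, 0.09], [0.995, -0.097, -0.011], [-0.002, 0.09, -0.996]]
force: [-3.0, 0.4, 4.3]
grip_width: 0.766
```

```bash
python3 st.py
```

```text
t 11.88 tcp [560.5  12.7 101.2] F [-3.    0.43  4.28] T [-0.06  0.85 -0.04] gw 0.766
shift units [ 0.003 -0.556  0.273] turn units [0.006 0.005 0.   ]
shift after turn [ 0.002 -0.555  0.274]
q [-0.16  0.52  0.05  1.98 -0.01  0.55  1.37]
deck coords of box [49.6 -0.2  1.1] rot deg [-0.12 -0.19  0.07] F in deck [-0.5  0.1  5.2]
11.9333
```

Call:
{"method": "carry_out", "body": {
  "commands": "0 -0.038 0.0176 0 0 0 1; 0 -0.038 0.0176 0 0 0 1; 0 -0.038 0.0176 0 0 0 1; 0 -0.038 0.0176 0 0 0 1; 0 -0.038 0.0176 0 0 0 1; 0 -0.038 0.0176 0 0 0 1; 0 0 0 0 0 0 1; 0 0 0 0 0 0 1"
}}

```text
t: 12.6
tcp_pos: [0.5439, 0.0145, 0.0916]
orientation: [[0.098, 0.991, 0.091], [0.995, -0.097, -0.011], [-0.002, 0.092, -0.996]]
force: [-1.6, 1.6, 8.9]
grip_width: 0.767
```

```bash
python3 st.py
```

```text
t 12.60 tcp [543.9  14.5  91.6] F [-1.64  1.62  8.9 ] T [ 0.04  0.7  -0.12] gw 0.767
shift units [-0.    -0.337  0.171] turn units [0.009 0.004 0.   ]
shift after turn [-0.    -0.336  0.173]
q [-0.16  0.52  0.05  2.03 -0.01  0.5   1.36]
deck coords of box [30.3  0.   1.1] rot deg [-0.1  -0.28  0.06] F in deck [2.9 1.5 8.6]
12.65
```

```bash
ls pics
```

```text
d11.22.png
d11.93.png
d12.65.png
s1.png
s2.png
scene0.png
scene1.png
scene2.png
scene3.png
scene4.png
scene5.png
t1.png
t2.png
top0.png
top1.png
top3.png
top5.png
```

View pics/d12.65.png

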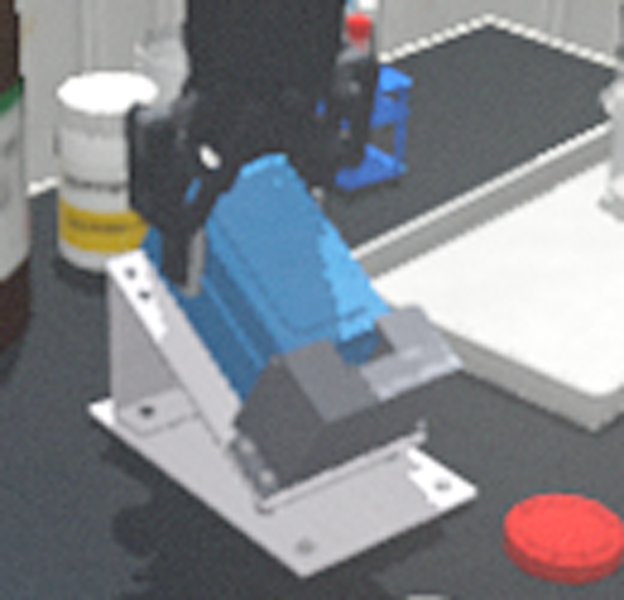

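The box's lower end is at the pocket mouth (crop (240,395)) and lies flat. Continue sliding.

Call:
{"method": "carry_out", "body": {
  "commands": "0 -0.035 0.016 0 0 0 1; 0 -0.035 0.016 0 0 0 1; 0 -0.035 0.016 0 0 0 1; 0 -0.035 0.016 0 0 0 1; 0 -0.035 0.016 0 0 0 1; 0 -0.035 0.016 0 0 0 1; 0 -0.035 0.016 0 0 0 1; 0 0 0 0 0 0 1"
}}

```text
t: 13.32
tcp_pos: [0.5253, 0.0164, 0.0808]
orientation: [[0.098, 0.991, 0.092], [0.995, -0.097, -0.011], [-0.002, 0.092, -0.996]]
force: [-1.2, -0.2, 5.9]
grip_width: 0.766
```

```bash
python3 st.py
```

```text
t 13.32 tcp [525.3  16.4  80.8] F [-1.22 -0.23  5.88] T [0.05 0.49 0.  ] gw 0.766
shift units [-0.    -0.092  0.059] turn units [0.01  0.004 0.   ]
shift after turn [-0.    -0.091  0.059]
q [-0.17  0.52  0.05  2.09 -0.01  0.44  1.35]
deck coords of box [ 8.7 -0.   1.1] rot deg [-0.1  -0.29  0.05] F in deck [ 1.9 -0.3  5.7]
13.3667
```

Smooth so far. Slide further, slowly, until it meets the stop.

Call:
{"method": "carry_out", "body": {
  "commands": "0 -0.018 0.0084 0 0 0 1; 0 -0.018 0.0084 0 0 0 1; 0 -0.018 0.0084 0 0 0 1; 0 -0.018 0.0084 0 0 0 1; 0 -0.018 0.0084 0 0 0 1; 0 -0.018 0.0084 0 0 0 1; 0 0 0 0 0 0 1; 0 0 0 0 0 0 1"
}}

```text
t: 14.03
tcp_pos: [0.5178, 0.0172, 0.0764]
orientation: [[0.098, 0.991, 0.093], [0.995, -0.097, -0.011], [-0.002, 0.093, -0.996]]
force: [-1.5, 1.0, 11.1]
grip_width: 0.766
```

```bash
python3 st.py
```

```text
t 14.03 tcp [517.8  17.2  76.4] F [-1.54  0.97 11.07] T [-0.08  0.69 -0.04] gw 0.766
shift units [-0.001  0.007  0.012] turn units [0.012 0.003 0.   ]
shift after turn [-0.001  0.007  0.012]
q [-0.18  0.52  0.05  2.11 -0.01  0.42  1.35]
deck coords of box [-0.   0.1  1. ] rot deg [-0.09 -0.35  0.05] F in deck [ 4.1  0.8 10.4]
14.0833
```

Call:
{"method": "carry_out", "body": {
  "commands": "0 -0.011 0.004 0 0 0 1; 0 -0.011 0.004 0 0 0 1; 0 -0.011 0.004 0 0 0 1; 0 -0.011 0.004 0 0 0 1; 0 0 0 0 0 0 1; 0 0 0 0 0 0 1; 0 0 0 0 0 0 1; 0 0 0 0 0 0 1"
}}

```text
t: 14.75
tcp_pos: [0.5166, 0.0173, 0.0756]
orientation: [[0.098, 0.99, 0.097], [0.995, -0.098, -0.011], [-0.001, 0.097, -0.995]]
force: [3.0, -0.8, 13.8]
grip_width: 0.769
```

```bash
python3 st.py
```

```text
t 14.75 tcp [516.6  17.3  75.6] F [ 2.98 -0.83 13.75] T [-0.47 -0.42 -0.05] gw 0.769
shift units [-0.001  0.023  0.004] turn units [ 0.02   0.002 -0.001]
shift after turn [-0.001  0.023  0.004]
q [-0.18  0.52  0.05  2.12 -0.01  0.41  1.35]
deck coords of box [-1.4  0.1  0.9] rot deg [-0.07 -0.59  0.02] F in deck [ 9.5 -0.5 10.4]
14.8
```

Contact with the stop (9.5 N along the slope). Release.

Call:
{"method": "carry_out", "body": {
  "commands": "0 0 0 0 0 0 -1; 0 0 0 0 0 0 -1; 0 0 0 0 0 0 -1; 0 0 0 0 0 0 -1; 0 0 0 0 0 0 -1; 0 0 -0.05 0 0 0 -1; 0 0 -0.1 0 0 0 -1; 0 0 -0.1 0 0 0 -1"
}}

```text
t: 15.47
tcp_pos: [0.5109, 0.0175, 0.0937]
orientation: [[0.098, 0.991, 0.088], [0.995, -0.097, -0.011], [-0.003, 0.089, -0.996]]
force: [0.3, 0.3, 0.4]
grip_width: 1.0
```

Call:
{"method": "carry_out", "body": {
  "commands": "0 0 -0.2 0 0 0 -1; 0 0 -0.3 0 0 0 -1; 0 0 -0.3 0 0 0 -1; 0 0 -0.3 0 0 0 -1; 0 0 -0.2 0 0 0 -1; 0 0 -0.1 0 0 0 -1; 0 0 0 0 0 0 -1; 0 0 0 0 0 0 -1"
}}

```text
t: 16.13
tcp_pos: [0.501, 0.0188, 0.2048]
orientation: [[0.098, 0.991, 0.09], [0.995, -0.097, -0.011], [-0.002, 0.09, -0.996]]
force: [-1.0, -0.9, -0.3]
grip_width: 0.998
```

```bash
python3 st.py
```

```text
t 16.13 tcp [501.   18.8 204.8] F [-0.99 -0.94 -0.31] T [-0.01  0.06  0.03] gw 0.998
shift units [0.003 0.071 1.63 ] turn units [0.006 0.005 0.001]
shift after turn [-1.00e-03  7.70e-02  1.63e+00]
q [-0.2   0.31  0.07  2.    0.    0.75  1.34]
deck coords of box [ 49.6   0.  120.7] rot deg [-0.12 -0.18  0.07] F in deck [-0.9 -1.   0.2]
16.1833
```

View pics/d16.18.png

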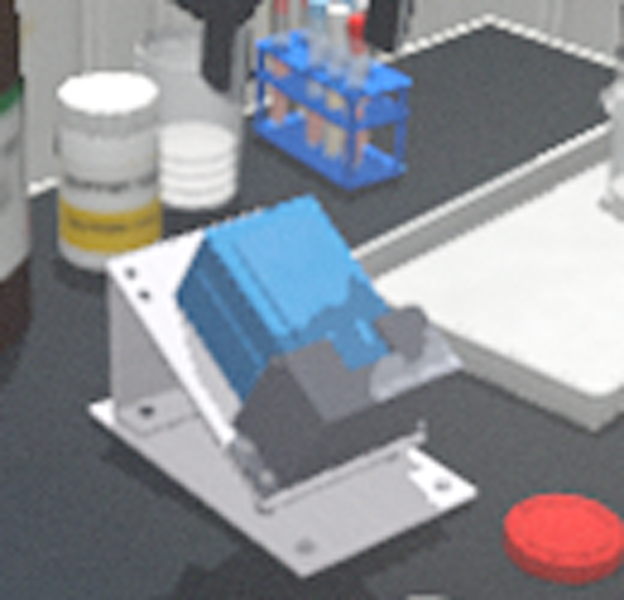

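```bash
python3 -c "
from h import *
go([.4958,.3176,.2],.09,0)"
```

```text
t 16.18 tcp [500.7  18.8 204.2] F [ 0.13  0.91 -0.7 ] T [ 0.03  0.1  -0.02] gw 1.000
shift units [ 3.712e+00 -4.290e-01  3.000e-03] turn units [ 0.169  0.021 -0.358]
shift after turn [3.726 0.274 0.052]
q [-0.2   0.31  0.07  2.    0.    0.75  1.34]
```

The box sits down in the pocket with its end under the roof; exact numbers to be checked later. Next, the empty box.

Call:
{"method": "carry_out", "body": {
  "commands": "0.45 -0.05 0 0 0 0 -1; 0.48 -0.055 0 0 0 0 -1; 0.48 -0.055 0 0 0 0 -1; 0.48 -0.055 0 0 0 0 -1; 0.48 -0.055 0 0 0 0 -1; 0.48 -0.055 0 0 0 0 -1; 0.45 -0.05 0 0 0 0 -1; 0.4 -0.05 0 0 0 0 -1"
}}

```text
t: 16.85
tcp_pos: [0.4953, 0.3191, 0.1991]
orientation: [[0.097, 0.992, 0.087], [0.995, -0.096, -0.012], [-0.004, 0.088, -0.996]]
force: [0.0, -0.7, 0.4]
grip_width: 0.999
```

Call:
{"method": "carry_out", "body": {
  "commands": "0 0 0.1 0.06 0.007 -0.12 -1; 0 0 0.15 0.06 0.007 -0.12 -1; 0 0 0.15 0.05 0.007 -0.12 -1; 0 0 0.15 0 0 0 -1; 0 0 0.15 0 0 0 -1; 0 0 0.15 0 0 0 -1; 0 0 0.1 0 0 0 -1; 0 0 0 0 0 0 -1"
}}

```text
t: 17.52
tcp_pos: [0.4968, 0.3156, 0.1221]
orientation: [[-0.091, 0.996, -0.004], [0.996, 0.091, -0.003], [-0.002, -0.004, -1.0]]
force: [-0.5, -0.9, 0.8]
grip_width: 1.002
```

```bash
python3 -c "
from h import *
go([.4903,.3171,.010],.088,0)
im=snapshot('scene')[:,:,::-1]; cv2.imwrite('pics/scene6.png',cv2.resize(im[165:310,190:390],None,fx=4,fy=4,interpolation=2))
im=snapshot('top')[:,:,::-1]; cv2.imwrite('pics/top6.png',im)
"
```

```text
t 17.52 tcp [496.8 315.6 122.1] F [-0.47 -0.87  0.79] T [ 0.04 -0.01  0.02] gw 1.002
shift units [ 0.03  -0.074  1.402] turn units [-0.007  0.004  0.005]
shift after turn [ 0.026 -0.08   1.401]
q [-0.62  0.56 -0.05  1.8   0.03  0.78  0.98]
```

View pics/scene6.png

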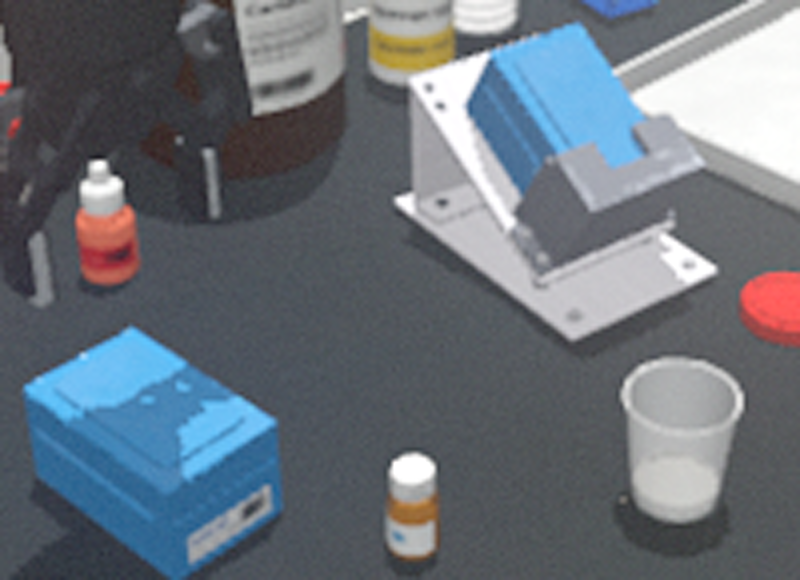

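View pics/top6.png

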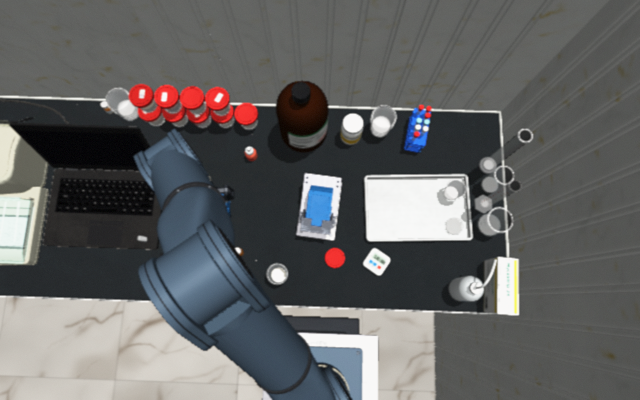

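Run:
```python
from h import *
im=cv2.imread("pics/top6.png"); cv2.imwrite("pics/t6.png",cv2.resize(im[165:250,285:355],None,fx=7,fy=7,interpolation=2))
D=deckR()
for c in ((55,33,56),(55,-33,56),(55,33,0)):
    X=O+D@(np.array(c)/1000)
    print(c,"scene",(proj("scene",X)-[190,165]+.5)*4-.5,"top",(proj("top",X)-[285,165]+.5)*7-.5)
```

```text
(55, 33, 56) scene [487.56803508  51.2978662 ] top [166.53047963 174.07928366]
(55, -33, 56) scene [575.89480697  21.35071757] top [334.4408151  195.84071224]
(55, 33, 0) scene [458.80259134 106.0006875 ] top [177.78660302 135.37833717]
```

View pics/t6.png

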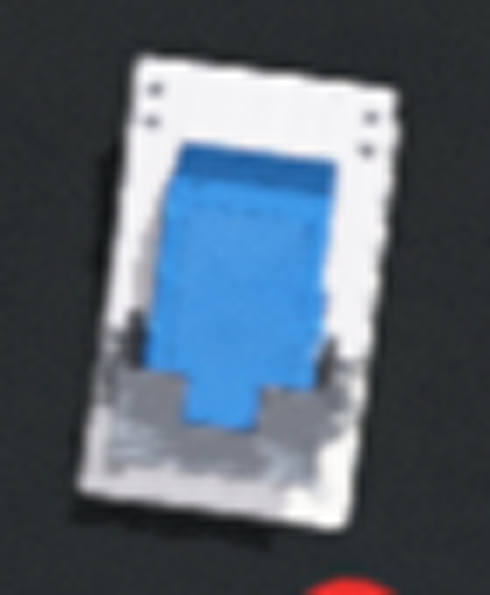

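Call:
{"method": "carry_out", "body": {
  "commands": "0.03 -0.07 0.18 -0.006 0.004 0.005 -1; 0 0 0.24 0 0 0 -1; 0 0 0.24 0 0 0 -1; 0 0 0.24 0 0 0 -1; 0 0 0.22 0 0 0 -1; 0 0 0.15 0 0 0 -1; 0 0 0.09 0 0 0 -1; 0 0 0.03 0 0 0 -1"
}}

```text
t: 18.28
tcp_pos: [0.4925, 0.3186, 0.0131]
orientation: [[-0.088, 0.996, 0.003], [0.996, 0.088, 0.002], [0.002, 0.003, -1.0]]
force: [0.3, 0.3, 1.1]
grip_width: 1.001
```

Call:
{"method": "carry_out", "body": {
  "commands": "0 0 0 0 0 0 -1; 0 0 0 0 0 0 1; 0 0 0 0 0 0 1; 0 0 0 0 0 0 1; 0 0 0 0 0 0 1; 0 0 0 0 0 0 1; 0 0 0 0 0 0 1; 0 0 0 0 0 0 1",
  "grip_force": 30
}}

```text
t: 18.95
tcp_pos: [0.4933, 0.319, 0.0148]
orientation: [[-0.088, 0.996, 0.005], [0.996, 0.088, 0.004], [0.003, 0.005, -1.0]]
force: [-1.0, 0.3, 6.6]
grip_width: 0.772
```

Run:
```python
from h import *
D=deckR();R,t,f,cx,cy=cam("top");C=-R.T@t
T=lambda p:((p[0]+.5)/7-.5+285,(p[1]+.5)/7-.5+165)
def dk(p,z=0):
    u,v=T(p);d=R.T@np.array([(u-cx)/f,(v-cy)/f,1]);c=D.T@(C-O);e=D.T@d;return (c+e*(z-c[2])/e[2])[:2]*1000
for n,p,z in (("deckFL",(137,57),0),("deckFR",(398,92),0),("boxFL",(180,147),0),("boxFR",(336,163),0),("topFL",(174,180),.056),("topFR",(330,197),.056),("notL",(186,375),.067),("notR",(260,388),.067)): print(n,np.round(dk(p,z),1))
go([.5175,-.222,.16],.04)
```

```text
deckFL [85.4 53. ]
deckFR [ 84.8 -53.2]
boxFL [50.2 31.6]
boxFR [ 52.  -32.2]
topFL [53.  29.8]
topFR [ 54.3 -31.3]
notL [-22.6  15.8]
notR [-24.  -13.8]
t 18.95 tcp [493.3 319.   14.8] F [-1.01  0.32  6.61] T [-0.24  0.18 -0.02] gw 0.772
shift units [-6.757 -0.284 -1.838] turn units [ 0.009 -0.006  0.092]
shift after turn [-6.769  0.032 -1.815]
q [-0.63  0.71 -0.04  1.89  0.05  0.53  0.96]
```

The seated box checks out (upper end at deck x≈50–54, sideways within 1 mm). Lift the second box high, over the dock.

Call:
{"method": "carry_out", "body": {
  "commands": "0 0 -0.12 0 0 0 1; 0 0 -0.3 0 0 0 1; 0 0 -0.38 0 0 0 1; 0 0 -0.4 0 0 0 1; 0 0 -0.4 0 0 0 1; 0 0 -0.4 0 0 0 1; 0 0 -0.36 0 0 0 1; 0 0 -0.15 0 0 0 1"
}}

```text
t: 19.62
tcp_pos: [0.4931, 0.3187, 0.2196]
orientation: [[-0.088, 0.996, 0.008], [0.996, 0.088, 0.006], [0.005, 0.008, -1.0]]
force: [1.5, 1.2, -1.2]
grip_width: 0.768
```

Run:
```python
from h import *
go([.5175,-.222,.215],.04)
```

```text
t 19.62 tcp [493.1 318.7 219.6] F [ 1.53  1.23 -1.18] T [ 0.04 -0.04  0.01] gw 0.768
shift units [-6.76  -0.288  0.019] turn units [ 0.016 -0.011  0.091]
shift after turn [-6.766  0.035  0.058]
q [-0.62  0.45 -0.04  1.7   0.02  0.98  0.98]
```

-1.2 N: empty, as expected. Carry it across.

Call:
{"method": "carry_out", "body": {
  "commands": "-0.3 -0.013 0 0 0 0 1; -0.45 -0.019 0 0 0 0 1; -0.45 -0.019 0 0 0 0 1; -0.45 -0.019 0 0 0 0 1; -0.45 -0.019 0 0 0 0 1; -0.45 -0.019 0 0 0 0 1; -0.45 -0.019 0 0 0 0 1; -0.45 -0.019 0 0 0 0 1"
}}

```text
t: 20.28
tcp_pos: [0.5042, 0.0404, 0.2147]
orientation: [[-0.088, 0.996, 0.004], [0.996, 0.088, 0.003], [0.002, 0.004, -1.0]]
force: [1.3, -0.8, -0.5]
grip_width: 0.772
```

Call:
{"method": "carry_out", "body": {
  "commands": "-0.45 -0.019 0 0 0 0 1; -0.45 -0.019 0 0 0 0 1; -0.45 -0.019 0 0 0 0 1; -0.45 -0.019 0 0 0 0 1; -0.45 -0.019 0 0 0 0 1; -0.45 -0.019 0 0 0 0 1; -0.4 -0.017 0 0 0 0 1; -0.2 -0.01 0 0 0 0 1"
}}

```text
t: 20.95
tcp_pos: [0.5156, -0.2268, 0.214]
orientation: [[-0.084, 0.997, 0.004], [0.997, 0.084, 0.0], [0.0, 0.004, -1.0]]
force: [0.4, -0.4, -0.8]
grip_width: 0.769
```

Run:
```python
from h import *
go([.5175,-.222,.04],.04)
im=snapshot('scene')[:,:,::-1]; cv2.imwrite('pics/scene7.png',im)
```

```text
t 20.95 tcp [ 515.6 -226.8  214. ] F [ 0.44 -0.4  -0.82] T [-0.03  0.04  0.01] gw 0.769
shift units [0.057 0.021 2.175] turn units [ 0.007 -0.     0.083]
shift after turn [0.059 0.027 2.175]
q [ 0.29  0.42  0.06  1.77 -0.03  0.95  2.02]
```

View pics/scene7.png

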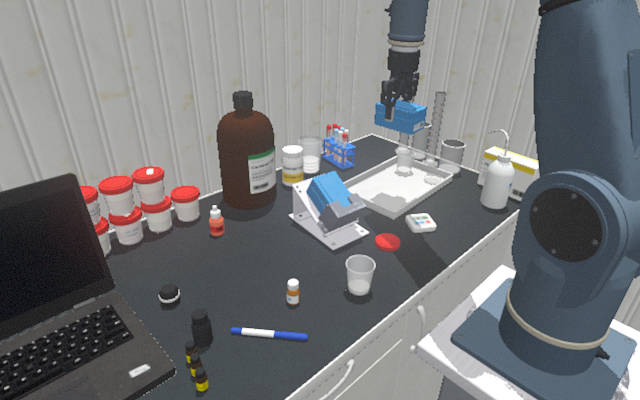

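The box hangs over the tray's free left part. Lower it.

Call:
{"method": "carry_out", "body": {
  "commands": "0.03 0.02 0.2 0 0 0.08 1; 0.03 0 0.3 0 0 0 1; 0 0 0.35 0 0 0 1; 0 0 0.35 0 0 0 1; 0 0 0.35 0 0 0 1; 0 0 0.3 0 0 0 1; 0 0 0.2 0 0 0 1; 0 0 0.12 0 0 0 1"
}}

```text
t: 21.67
tcp_pos: [0.5176, -0.2156, 0.0382]
orientation: [[-0.047, 0.999, 0.001], [0.999, 0.047, 0.004], [0.004, 0.001, -1.0]]
force: [-0.5, -0.3, -1.1]
grip_width: 0.767
```

Call:
{"method": "carry_out", "body": {
  "commands": "0 0 0.08 0 0 0 1; 0 0 0.06 0 0 0 1; 0 0 0.04 0 0 0 1; 0 0 0.02 0 0 0 1; 0 0 0.015 0 0 0 1; 0 0 0.01 0 0 0 1; 0 0 0 0 0 0 1; 0 0 0 0 0 0 1"
}}

```text
t: 22.33
tcp_pos: [0.5187, -0.2165, 0.022]
orientation: [[-0.046, 0.999, 0.004], [0.999, 0.046, 0.002], [0.002, 0.004, -1.0]]
force: [0.7, -0.9, -0.8]
grip_width: 0.769
```

Run:
```python
from h import *
go([.5175,-.222,.0168],.04)
im=snapshot('scene')[:,:,::-1]; cv2.imwrite('pics/scene8.png',cv2.resize(im[110:260,330:480],None,fx=4,fy=4,interpolation=2))
```

```text
t 22.33 tcp [ 518.7 -216.5   22. ] F [ 0.72 -0.9  -0.84] T [-0.05 -0.   -0.07] gw 0.769
shift units [-0.068 -0.019  0.065] turn units [ 0.007 -0.004  0.012]
shift after turn [-0.068 -0.018  0.065]
q [ 0.29  0.68  0.04  1.95 -0.06  0.51  1.99]
```

View pics/scene8.png

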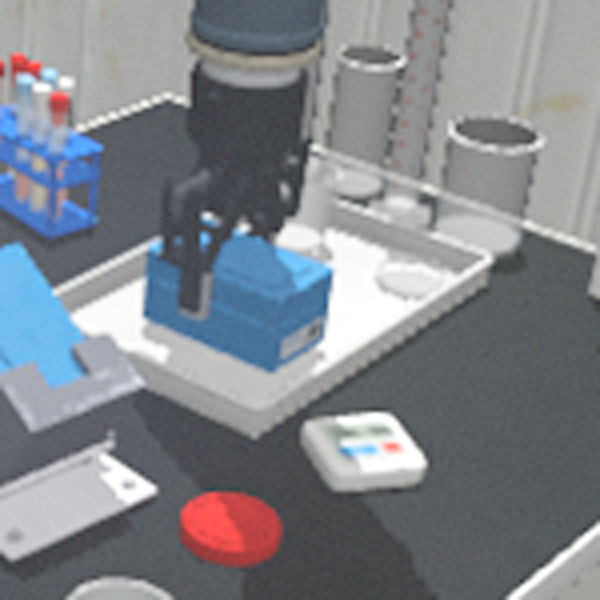

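The box is inside the rim, about 5 mm above the tray floor (near bottom edge at crop (275,368)). Last few mm, slowly.

Call:
{"method": "carry_out", "body": {
  "commands": "0 0 0.012 0 0 0 1; 0 0 0.012 0 0 0 1; 0 0 0.012 0 0 0 1; 0 0 0.012 0 0 0 1; 0 0 0.012 0 0 0 1; 0 0 0.006 0 0 0 1; 0 0 0 0 0 0 1; 0 0 0 0 0 0 1"
}}

```text
t: 23.05
tcp_pos: [0.5185, -0.2164, 0.0165]
orientation: [[-0.046, 0.999, 0.003], [0.999, 0.046, 0.003], [0.002, 0.003, -1.0]]
force: [-0.5, 0.1, 0.9]
grip_width: 0.767
```

Run:
```python
from h import *
go([.5175,-.222,.0168],.04)
```

```text
t 23.05 tcp [ 518.5 -216.4   16.5] F [-0.54  0.11  0.94] T [ 0.05  0.13 -0.01] gw 0.767
shift units [-0.069 -0.016 -0.005] turn units [ 0.006 -0.005  0.012]
shift after turn [-0.069 -0.016 -0.004]
q [ 0.29  0.69  0.04  1.96 -0.06  0.5   1.99]
```

Contact on the floor. Release and withdraw straight up.

Call:
{"method": "carry_out", "body": {
  "commands": "0 0 0 0 0 0 -1; 0 0 0 0 0 0 -1; 0 0 0 0 0 0 -1; 0 0 0 0 0 0 -1; 0 0 0 0 0 0 -1; 0 0 0 0 0 0 -1; 0 0 -0.1 0 0 0 -1; 0 0 -0.15 0 0 0 -1"
}}

```text
t: 23.72
tcp_pos: [0.5178, -0.2162, 0.0361]
orientation: [[-0.046, 0.999, 0.001], [0.999, 0.046, 0.003], [0.003, 0.001, -1.0]]
force: [0.0, 0.5, 0.1]
grip_width: 0.996
```

Call:
{"method": "carry_out", "body": {
  "commands": "0 0 -0.25 0 0 0 -1; 0 0 -0.35 0 0 0 -1; 0 0 -0.4 0 0 0 -1; 0 0 -0.4 0 0 0 -1; 0 0 -0.4 0 0 0 -1; 0 0 -0.4 0 0 0 -1; 0 0 -0.2 0 0 0 -1; 0 0 0 0 0 0 -1"
}}

```text
t: 24.38
tcp_pos: [0.5195, -0.2177, 0.2332]
orientation: [[-0.046, 0.999, 0.01], [0.999, 0.046, 0.0], [-0.0, 0.01, -1.0]]
force: [0.1, 0.0, 0.6]
grip_width: 0.999
```

Call:
{"method": "carry_out", "body": {
  "commands": "0.2 0 0 0 0 0 -1; 0.4 0 0 0 0 0 -1; 0.45 0 0 0 0 0 -1; 0.45 0 0 0 0 0 -1; 0.45 0 0 0 0 0 -1; 0.45 0 0 0 0 0 -1; 0.45 0 0 0 0 0 -1; 0.4 0 0 0 0 0 -1"
}}

```text
t: 25.05
tcp_pos: [0.5049, 0.0451, 0.2287]
orientation: [[-0.047, 0.999, 0.002], [0.999, 0.047, 0.003], [0.003, 0.003, -1.0]]
force: [-0.4, -1.1, -0.8]
grip_width: 1.0
```

Call:
{"method": "carry_out", "body": {
  "commands": "0.4 0 0 0 0 0 -1; 0.45 0 0 0 0 0 -1; 0.45 0 0 0 0 0 -1; 0.45 0 0 0 0 0 -1; 0.4 0 0 0 0 0 -1; 0.2 0 0 0 0 0 -1; 0 0 0 0 0 0 -1; 0 0 0 0 0 0 -1"
}}

```text
t: 25.72
tcp_pos: [0.4965, 0.2311, 0.2289]
orientation: [[-0.048, 0.999, 0.002], [0.999, 0.048, 0.002], [0.002, 0.002, -1.0]]
force: [0.1, -0.9, -0.3]
grip_width: 1.0
```

Run:
```python
from h import *
go([.5175,-.222,.0168],.04)
for n in("top","scene"): cv2.imwrite(f"pics/{n}9.png",snapshot(n)[:,:,::-1])
```

```text
t 25.72 tcp [496.5 231.1 228.9] F [ 0.13 -0.95 -0.28] T [-0.06 -0.03 -0.07] gw 1.000
shift units [-5.675 -0.017  2.641] turn units [ 0.004 -0.003  0.016]
shift after turn [-5.67   0.036  2.651]
q [-0.49  0.39 -0.04  1.78  0.02  0.97  1.08]
```

View pics/top9.png

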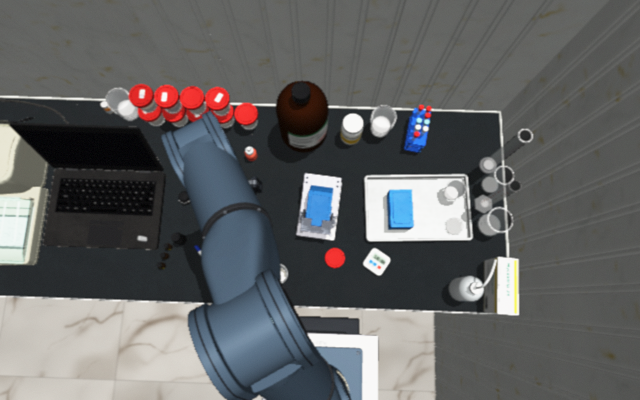

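View pics/scene9.png

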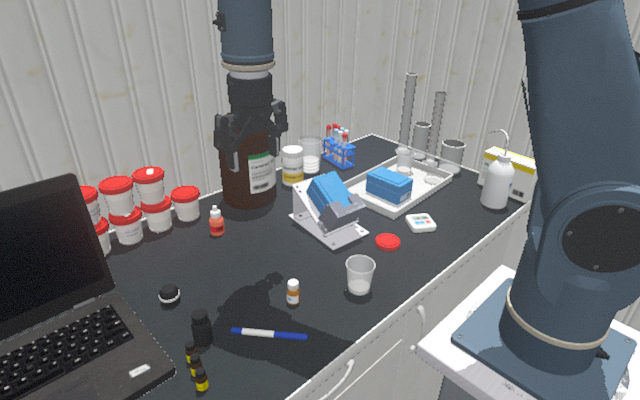

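```bash
python3 -c "
from plant import env
print(env.hand_in()); print(env.sense()['t'])"
```

```text
the job is handed in; nothing more can be done
None
the job is handed in; nothing more can be done
```

The job is handed in, at about 26 s on the clock with no verdict reported. The full box is in the dock against the stop, and the empty box is flat in the steel tray.

- **Weighing:** I raised the far end of the box nearer the dock by about 14 mm, with its near end still on the worktop. The reading at that moment was masked by the near end pressing on the worktop, so I lifted the box clear to decide. It pulled about 4.2 N, so it is the full one. The other box pulled about 1.2 N.
- **Full box:** I set it down and regripped it with the tool pitched 25° inward, because J6 would have run out of range at the dock's slope. I then slid it down the deck until it met the stop, at 9.5 N along the slope.
- **Empty box:** I lowered it to light contact (about 1 N) in the free part of the tray, released it, and moved the arm well clear.
- **Last checks:**
  - The final pictures show the full box in the pocket under the roof and the empty box inside the rim. The bystanders I could see stood where they were.
  - An earlier top view, taken just after I released the full box, put it within about 1 mm sideways.
- **Disagreement:** In that top view the full box's upper end measured at deck x ≈ 50–54 mm, where a seated box should read 55 mm. The arm's position at the stop gave −1.4 mm from seated. I took both as camera and calibration error, since the box cannot pass the stop.

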